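# Isolate the printer and show the bracket to the inspection camera

## Task

The print is finished: switch the small open 3D printer off at its bench isolator (red handle round from the line mark to the ring mark, until it snaps home), and only then take the orange shaft bracket off the print bed and show its collared face to the inspection camera. Finish while still holding the bracket motionless in the air, clear of everything else, with the collared face square to the lens, foot downwards in the camera's picture, and the middle of the collar straight in front of the lens about 120 mm from the glass. Do not bump the camera or its stand, and leave the thumbwheel, scraper, glue stick and calliper where they are.

Things in the scene. Friction and masses are not known exactly. Their poses are not given: they have to be found in the camera images.
- printer: small open 3D printer, fixed. Origin on the bench under the bed's centre, z up, x from front (robot side) to rear. Bed: black, 184 mm square, top 78 mm up; it does not move. Raised arm across the rear, underside 265 mm up: front at x=127 mm, y to 155; print head (y -143 to -87) front at x=102. Column 383 mm tall at x=185, y=-195. Control panel 72 mm tall, 100 mm wide, at x=-75, y=-190
- bracket: loose orange shaft bracket, about 50 g, standing on the bed, to the left or right of the thumbwheel. Origin: centre of underside; z up; x out of the collared face, which starts turned roughly away from the robot. Foot 24 (x) x 68 (y) x 8 mm high; centred on it a block 18 mm thick (x), 40 mm wide (y), up to 52 mm above the underside, with flat sides to grip across y
- bracket_bore (a point): middle of the front rim of the raised collar (30 mm diameter, 6 mm proud, on the +x face only), on the axis of the 16 mm bore that runs along x; at x = 15, z = 30 mm in the bracket's frame; same axes as the bracket
- isolator: grey isolator box 100 x 100 x 62 mm screwed to the bench, yellow plate on top (64 mm above the bench) with a black line mark (ON) at its +x side and a black ring mark (OFF) at its +y side. Origin at the centre of the underside, z up
- isolator_handle (a joint): angle of the red handle, rad: 0 = ON (bar along the box's x axis, white stripe at the line mark; the start), 1.571 = OFF (bar along the box's y axis, stripe at the ring mark). Turns anticlockwise seen from above, between stops; an over-centre spring (up to about 0.3 N m) pushes it back before mid-turn and snaps it home after it
- isolator_grip (a point): grip point on the handle's turning axis, 88 mm above the bench and 11 mm below the bar's top; turns with the handle, x along the bar. Bar 48 mm long, 13 mm wide, from 71 to 99 mm above the bench, on a round red disc, 46 mm diameter, top 72 mm above the bench
- lens (a point): centre of the inspection camera's front glass. The camera looks along this frame's -x axis, towards the robot and 0.1 to 0.4 rad downwards; y is sideways, z up in its picture. White head 50 x 50 mm with a 48 mm ring lamp, clamped to the stand; its height (lens 180 to 270 mm above the bench) and tilt vary from start to start but stay
- camera_stand: stand of the inspection camera, fixed to the bench: grey base 150 x 130 x 18 mm, steel post of 22 mm diameter, 366 mm tall. Origin on the bench below the lens, x level and away from what the camera looks at; the post stands at x = 106 mm, the base reaches from x = 41 to 191 mm
- thumbwheel: loose orange printed thumbwheel lying on the bed, 42 mm diameter, 16 mm high, origin at the centre of its underside. Leave alone
- scraper: loose scraper lying on the bench, black handle and steel blade, 157 mm long along its x axis (-93 to +65 mm), 45 mm wide, 16 mm high. Leave alone
- glue_stick: loose glue stick standing on the bench, 30 mm diameter, 96 mm high, white with a blue cap, origin at the centre of its foot. Leave alone
- calliper: loose digital calliper lying on the bench, 230 mm long along its x axis (-85 to +145 mm), up to 70 mm wide, 13 mm high. Leave alone
Not all that is in view belongs to the job. Leave any green or turquoise look-alike of the bracket alone.

How it is judged:
By the outcome, as a careful person would: the job done as asked, in the order asked, and still so for the second after the job is handed in, while the arm keeps its last pose, push and grip.
It also fails if it takes over 51 s, if anything falls off the work surface, if the arm or the gripper's body presses on something with over 40 N, if the wrist force passes 120 N, or if a joint passes its speed limit or range.

## Robot

A 7-joint arm with a two-finger parallel gripper is mounted at the origin on the work surface. World frame = base frame: x ahead of the robot, y to its left, z up, the work surface at z = 0. Lengths are in m, angles in rad, forces in N, time in s.
With the tool pointing down it reaches from about 0.425 to 0.925 m from the base axis. Payload 6.8 kg.
Tool frame: the origin (TCP) lies on the centre line of the jaws, within the pads' length; the fingertips stand 11 mm ahead of it and the grasp point (between the pads) lies 8 mm behind it; z points along the fingers, y is the direction in which the jaws open and shut (so a half turn about z gives the same grasp; the last joint's range is limited). The gripper opens to 85 mm and grips with 20 to 120 N. Pads are 22 mm wide; open, the fingers measure 114 mm over their backs; the gripper's body (76 mm by 85 mm) begins 54 mm behind the grasp point. The pads swing forward as they close: fully open they stand 13 mm farther back than shut.
Start: joints at [-1.282, 0.477, 0.022, 1.555, -0.011, 1.109, -0.083], TCP at [0.261, 0.623, 0.242] pointing down, gripper open.
Joint ranges: [-2.96, 2.96], [-0.34, 2.1], [-1.41, 1.46], [0.24, 2.44], [-1.37, 4.51], [0.17, 1.92], [-2.96, 2.96]. Speed limits (rad/s): [2.39, 2.39, 3.14, 3.14, 3.14, 3.14, 3.14].

## Interface

Orientations are given as a rotation vector (axis times angle).
In Python, from bench import r gives the robot as it stands.
- The arm moves only by the tool send_rows, never from a script. Its argument "deltas" is a list of rows, each a list of 7 numbers: the opening, from 0 (shut) to 1 (fully open), then the shift along the tool's x, y, z as a fraction of full scale, then the turn, a rotation vector about the tool's x, y, z as a fraction of full scale. In form: [[hand, x, y, z, ax, ay, az], ...]. A call has 1 to 20 rows; each row is the pose to reach, as a shift and turn from the pose commanded when the call began, along the tool's axes at that moment, turning the shorter way round; what a row does not reach only later rows make up. Full scale, the value 1, is 150 mm for a shift and 180 degrees for a turn. A row lasts 1/12 s, in which the tool goes at most 41.7 mm and 7.16 degrees, less where a joint would pass 70% of its speed; a pose out of reach is approached as far as the arm can. A call with a number of a shift or a turn outside -1 to 1 is refused whole. A call with a gripper value outside its range is refused whole. The fingers move at their own pace and stop on an object; "squeeze" is the grip in N (left out, the last holds). Time passes only in rows, so rows that repeat a pose let the fingers close. It gives the time, the measured TCP pose, the force and the opening at its end, in the units of the state.
- r.get_obs(): the state, without advancing time (a new reading comes with each control period).
- r.grab_frame(name): name is "scene" or "top" or "wrist"; returns a dict with "pixels" (480x640x3 uint8, red, green, blue), "camera_matrix" (3x3 intrinsics, pixels), "dist_coeffs" ([k1, k2, p1, p2, k3] as OpenCV has them; the pictures are not rectified), "rvec" (rotation vector, rad) and "tvec" (3), from world to camera coordinates, as OpenCV has them. Camera axes: x right, y down, z forward; pixel columns grow to the right and rows downward; lengths in m; the calibration is good to about 2 mm. A picture is of the moment at which its call begins. There is no depth.
- r.hand_in(): hands the job in, once; it reports no verdict.
The state is a dict: "clock": time; "joints": joint angles; "qvel": joint speeds; "tau": joint torques, N m; "tcp_pos": TCP position; "orientation": TCP orientation; "contact_force": force on the tool from outside, world axes, zero at the start; "moment": the same for the moment, N m; "grip_width": finger opening in m.
Only numpy, scipy, OpenCV 4.12 (cv2) and the standard library are available. Lean on these libraries where they do the work, as an engineer would, in place of code of your own. Each camera call takes 0.05 s, during which the arm holds its last target. There are 200 camera calls.

## Working session

There is one attempt and no reset: what is moved stays moved. The work goes in short steps, Python scripts to look and compute and a tool call to move; the robot and the scene stay as the last step left them, time stands still between calls to the robot, and variables do not carry over. Pictures are saved under pics/ and viewed, about 8 in all and at most 12, crops included, and the job is handed in when it is done.

Besides the shell and the picture viewer there is one more tool, called after "Call:" by a JSON object that holds its "fn" and its "kwargs". send_rows: Moves the arm, as the interface text tells. Shift numbers are shares of 150 mm and turn numbers shares of 180 degrees, none past 1 either way. Its arguments: {"type":"object","properties":{"deltas":{"type":"array","items":{"type":"array","items":{"type":"number"}}},"squeeze":{"type":"number"}},"required":["deltas"]}

```bash
ls; mkdir -p pics; python3 - <<'E'
from bench import r
import cv2,numpy as np,pickle
o=r.get_obs();print(o)
F={}
for n in ["scene","top","wrist"]:
    f=r.grab_frame(n);F[n]=f
    cv2.imwrite(f"pics/{n}0.png",f["pixels"][:,:,::-1])
    R=cv2.Rodrigues(np.array(f["rvec"]))[0];print(n,(-R.T@np.array(f["tvec"]).ravel()).round(3),R[2].round(2),f["camera_matrix"][0][0])
pickle.dump(F,open("f0.pkl","wb"))
E
```

```text
pics
{'clock': 0.0, 'joints': array([-1.28208846,  0.47784151,  0.02234958,  1.55649099, -0.01148058,
        1.10929995, -0.08309444]), 'qvel': array([-4.53517736e-04,  6.71505027e-04, -4.67265378e-04, -1.76989615e-03,
       -9.79716423e-05,  7.42697080e-05, -1.01412486e-04]), 'tau': array([-6.01604224e-04, -5.96457911e+01,  1.60777163e+00, -2.81202418e+01,
        1.24399335e-02,  9.17419209e-03, -1.58354209e-05]), 'tcp_pos': array([0.26066675, 0.62199301, 0.24128145]), 'orientation': array([-6.19139826e-01, -3.07976066e+00,  2.98363566e-03]), 'contact_force': array([ 0.66425415,  0.24180975, -0.61662264]), 'moment': array([-0.03352342, -0.06701825, -0.00994328]), 'grip_width': 0.08584638328427388}
scene [1.378 0.062 1.215] [-0.61 -0.12 -0.78] 614.329131027853
top [ 0.353 -0.09   1.093] [ 0.17 -0.01 -0.99] 436.6612834650282
wrist [0.196 0.65  0.374] [ 0.25 -0.11 -0.96] 401.2093858717646
```

View pics/top0.png

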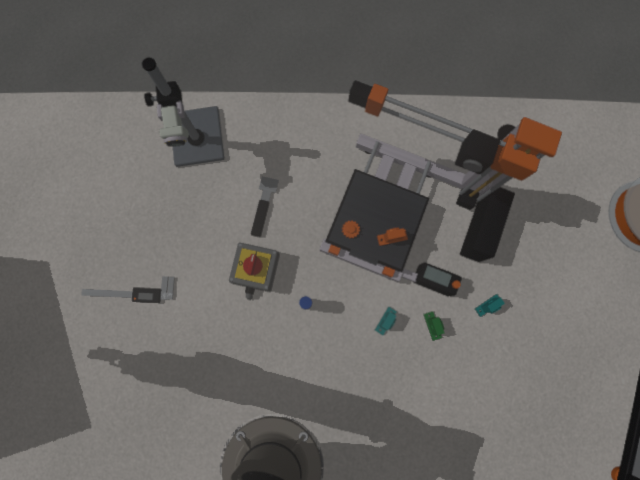

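View pics/scene0.png

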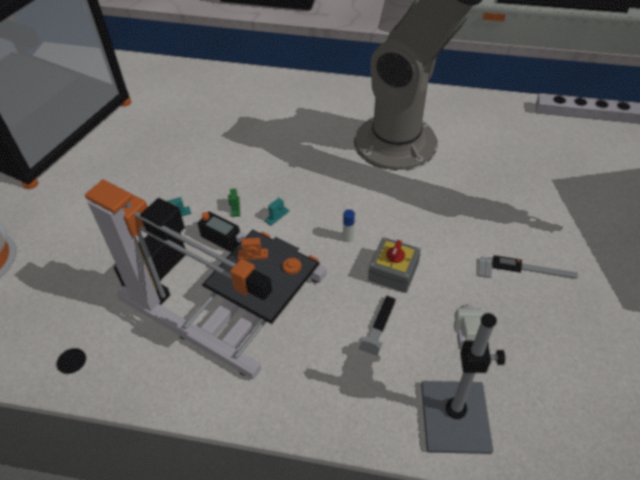

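```bash
cat > h.py <<'E'
import cv2,numpy as np,pickle
from scipy.spatial.transform import Rotation as Ro
def ray(f,p):
    u=cv2.undistortPoints(np.array(p,float).reshape(-1,1,2),np.array(f["camera_matrix"]),np.array(f["dist_coeffs"])).reshape(-1,2)
    R=cv2.Rodrigues(np.array(f["rvec"],float))[0]
    c=-R.T@np.array(f["tvec"],float).ravel()
    d=np.c_[u,np.ones(len(u))]@R
    return c,d/np.linalg.norm(d,axis=1)[:,None]
def plane(f,p,z):
    c,d=ray(f,p);return c+d*((z-c[2])/d[:,2])[:,None]
def tri(obs):
    A=np.zeros((3,3));b=np.zeros(3);L=[]
    for f,p in obs:
        c,d=ray(f,p);d=d[0];P=np.eye(3)-np.outer(d,d);A+=P;b+=P@c;L.append((P,c))
    x=np.linalg.solve(A,b);return x,[np.linalg.norm(P@(x-c))*1e3 for P,c in L]
def proj(f,X):
    return cv2.projectPoints(np.array(X,float).reshape(-1,1,3),np.array(f["rvec"],float),np.array(f["tvec"],float),np.array(f["camera_matrix"]),np.array(f["dist_coeffs"]))[0].reshape(-1,2)
def crop(f,x0,y0,w,h,s):
    return cv2.resize(np.ascontiguousarray(f["pixels"][y0:y0+h,x0:x0+w,::-1]),None,fx=s,fy=s,interpolation=cv2.INTER_CUBIC)
E
python3 - <<'E'
from h import *
F=pickle.load(open("f0.pkl","rb"));t=F["top"];s=F["scene"]
a=crop(t,315,160,120,120,3.33);a=a[:400,:400]
b=crop(t,225,235,60,60,3.33);b=cv2.resize(b,(200,200))
c=crop(t,130,45,100,125,4);d=crop(s,410,290,100,125,4)
im=np.zeros((600,800,3),np.uint8);im[:a.shape[0],:a.shape[1]]=a;im[400:600,:200]=b
w=cv2.resize(F["wrist"]["pixels"][:,:,::-1],(200,150));im[400:550,200:400]=w
c=cv2.resize(c,(240,300));d=cv2.resize(d,(240,300));im[:300,400:640]=c;im[300:600,400:640]=d
cv2.imwrite("pics/c1.png",im)
print("iso",plane(t,[[252,266]],.085),"thumb",plane(t,[[350,229]],.094),"glue",plane(t,[[306,303]],.096))
print("bed corners",plane(t,[[357,170],[429,205],[393,271],[327,236]],.078))
print("bracket",plane(t,[[396,237]],.125))
print("scene bracket",plane(s,[[252,248]],.125),"thumb",plane(s,[[292,266]],.094),"iso",plane(s,[[396,250]],.09))
print("stand post base",plane(t,[[197,137]],.018),"lens head",tri([(t,[173,132]),(s,[466,323])]))
print("post top",tri([(t,[149,64]),(s,[488,321])]))
print("base corners",plane(t,[[170,113],[219,107],[223,158],[174,165]],.018))
E
```

```text
iso [[0.46865948 0.04801027 0.085     ]] thumb [[ 0.55667628 -0.17895284  0.094     ]] glue [[ 0.38441251 -0.07827421  0.096     ]]
bed corners [[ 0.70678668 -0.19832104  0.078     ]
 [ 0.62117326 -0.37189521  0.078     ]
 [ 0.46071087 -0.28083144  0.078     ]
 [ 0.54246198 -0.12581038  0.078     ]]
bracket [[ 0.53304242 -0.28049954  0.125     ]]
scene bracket [[ 0.55535612 -0.27090553  0.125     ]] thumb [[ 0.56660812 -0.17693628  0.094     ]] iso [[0.47483215 0.05077251 0.09      ]]
stand post base [[0.81365606 0.21318922 0.018     ]] lens head (array([0.73458602, 0.20246108, 0.22875385]), [np.float64(2.7861832017058603), np.float64(2.7861832017058488)])
post top (array([0.81131177, 0.21572823, 0.36085999]), [np.float64(0.06963554174226312), np.float64(0.06963554174233878)])
base corners [[0.88120958 0.2895761  0.018     ]
 [0.89896613 0.15997745 0.018     ]
 [0.75622184 0.14203474 0.018     ]
 [0.73630594 0.26824963 0.018     ]]
```

View pics/c1.png

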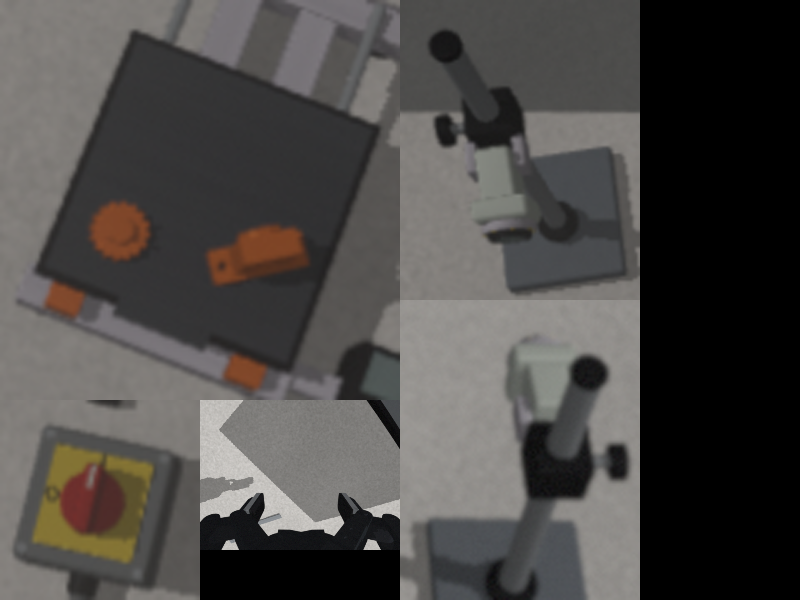

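```bash
cat >> h.py <<'E'
def frame(x_yaw=None,z=(0,0,-1),y=None):
    z=np.array(z,float);z/=np.linalg.norm(z);y=np.array(y,float);y-=z*(y@z);y/=np.linalg.norm(y)
    return np.c_[np.cross(y,z),y,z]
def goal(o,P,R,base=None):
    p0,R0=(np.array(o["tcp_pos"]),Ro.from_rotvec(o["orientation"]).as_matrix()) if base is None else base
    d=R0.T@(np.array(P)-p0)/.15; w=Ro.from_matrix(R0.T@R).as_rotvec()/np.pi
    print("shift",d.round(4),"turn",w.round(4),"rows>=",max(np.linalg.norm(d)*150/41.7,np.linalg.norm(w)*180/7.16).round(1))
def yaw(a): a=np.radians(a); return np.array([np.cos(a),np.sin(a),0])
def mask(f,lo,hi,roi=None):
    m=cv2.inRange(cv2.cvtColor(f["pixels"],cv2.COLOR_RGB2HSV),lo,hi)
    if roi is not None:
        k=np.zeros_like(m);x,y,w,h=roi;k[y:y+h,x:x+w]=255;m&=k
    return m
def big(m):
    c=cv2.findContours(m,cv2.RETR_EXTERNAL,cv2.CHAIN_APPROX_NONE)[0];return max(c,key=cv2.contourArea).reshape(-1,2)
def rect(f,c,z):
    p=plane(f,c,z)[:,:2];q=cv2.minAreaRect((p*1000).astype(np.float32));return q
E
python3 - <<'E'
from h import *
from bench import r
F=pickle.load(open("f0.pkl","rb"));t=F["top"];s=F["scene"]
for f,roi in((t,(225,235,60,65)),(s,(360,225,70,70))):
    c=big(mask(f,(20,100,60),(35,255,255),roi));print("yellow",rect(f,c,.064))
for f,roi in((t,(370,215,45,40)),(t,(335,215,30,30))):
    c=big(mask(f,(3,120,60),(18,255,255),roi));print("orange",rect(f,c,.1),c.min(0),c.max(0))
o=r.get_obs()
goal(o,[.455,.05,.24],frame(y=yaw(-104)))
E
```

```text
yellow ((472.20452880859375, 49.6014518737793), (71.44499969482422, 71.7343978881836), 78.11595153808594)
yellow ((471.9399108886719, 50.38630676269531), (72.51872253417969, 72.99871826171875), 77.77415466308594)
orange ((541.3914794921875, -275.0331726074219), (33.31581115722656, 68.21100616455078), 13.82176399230957) [377 228] [407 245]
orange ((555.5330200195312, -179.61111450195312), (37.91095733642578, 39.712982177734375), 0.5963147878646851) [342 221] [359 237]
shift [-2.6687 -3.0175  0.0149] turn [-0.000e+00  7.000e-04  9.515e-01] rows>= 23.9
```

Call:
{"fn": "send_rows", "kwargs": {"deltas": [[1,-0.33,-0.37,0,0,0,0],[1,-0.5,-0.56,0,0,0,0],[1,-0.67,-0.75,0,0,0,0],[1,-0.67,-0.75,0,0,0,0],[1,-0.67,-0.75,0,0,0,0]]}}

```text
clock: 0.57
tcp_pos: [0.3137, 0.4734, 0.2421]
orientation: [0.631, 3.076, -0.006]
contact_force: [-0.3, 0.2, -0.2]
grip_width: 0.0857
```

Call:
{"fn": "send_rows", "kwargs": {"deltas": [[1,-0.67,-0.75,0,0,0,0],[1,-0.67,-0.75,0,0,0,0],[1,-0.67,-0.75,0,0,0,0],[1,-0.67,-0.75,0,0,0,0],[1,-0.67,-0.75,0,0,0,0]]}}

```text
clock: 0.98
tcp_pos: [0.3616, 0.3315, 0.2422]
orientation: [0.631, 3.077, -0.004]
contact_force: [0.9, -0.8, -0.3]
grip_width: 0.0854
```

Call:
{"fn": "send_rows", "kwargs": {"deltas": [[1,-0.67,-0.75,0,0,0,0],[1,-0.67,-0.75,0,0,0,0],[1,-0.67,-0.75,0,0,0,0],[1,-0.67,-0.75,0,0,0,0],[1,-0.67,-0.75,0,0,0,0]]}}

```text
clock: 1.4
tcp_pos: [0.4101, 0.1898, 0.2424]
orientation: [0.631, 3.077, -0.002]
contact_force: [-0.8, 0.4, 0.9]
grip_width: 0.0853
```

Call:
{"fn": "send_rows", "kwargs": {"deltas": [[1,-0.66,-0.76,0,0,0,0],[1,-0.66,-0.76,0,0,0,0],[1,-0.66,-0.76,0,0,0,0],[1,-0.66,-0.76,0,0,0,0],[1,-0.66,-0.76,0,0,0,0]]}}

```text
clock: 1.82
tcp_pos: [0.4573, 0.0468, 0.2426]
orientation: [0.63, 3.076, -0.002]
contact_force: [-1.1, 0.1, -0.4]
grip_width: 0.0852
```

Call:
{"fn": "send_rows", "kwargs": {"deltas": [[1,0,0,0,0,0,0.47],[1,0,0,0,0,0,0.47],[1,0,0,0,0,0,0.47],[1,0,0,0,0,0,0.47],[1,0,0,0,0,0,0.47],[1,0,0,0,0,0,0.47],[1,0,0,0,0,0,0.47],[1,0,0,0,0,0,0.47],[1,0,0,0,0,0,0.47],[1,0,0,0,0,0,0.47],[1,0,0,0,0,0,0.47],[1,0,0,0,0,0,0.47],[1,0,0,0,0,0,0.47]]}}

```text
clock: 2.9
tcp_pos: [0.4559, 0.0531, 0.2423]
orientation: [-2.532, -1.859, -0.0]
contact_force: [0.0, 0.2, 0.2]
grip_width: 0.0855
```

Call:
{"fn": "send_rows", "kwargs": {"deltas": [[1,0,0,0,0,0,0.47],[1,0,0,0,0,0,0.47],[1,0,0,0,0,0,0.47],[1,0,0,0,0,0,0.47],[1,0,0,0,0,0,0.47],[1,0,0,0,0,0,0.47],[1,0,0,0,0,0,0.47],[1,0,0,0,0,0,0.47],[1,0,0,0,0,0,0.47],[1,0,0,0,0,0,0.47],[1,0,0,0,0,0,0.47],[1,0,0,0,0,0,0.47],[1,0,0,0,0,0,0.47]]}}

```text
clock: 3.98
tcp_pos: [0.4559, 0.0526, 0.2423]
orientation: [-3.125, 0.325, -0.0]
contact_force: [-0.6, 0.2, -0.2]
grip_width: 0.0857
```

```bash
python3 - <<'E'
from h import *
from bench import r
o=r.get_obs();print(o["joints"].round(2))
f=r.grab_frame("wrist");pickle.dump(f,open("w1.pkl","wb"))
c=big(mask(f,(20,100,60),(35,255,255)));print("yellow",rect(f,c,.064))
c2=big(mask(f,(0,120,60),(8,255,255))|mask(f,(172,120,60),(180,255,255)));print("red",c2.min(0),c2.max(0),rect(f,c2,.09))
print(plane(f,[c2.mean(0)],.085))
cv2.imwrite("pics/w1.png",f["pixels"][:,:,::-1])
goal(o,[.472,.050,.085],frame(y=yaw(-102)))
E
```

```text
[-0.82  0.12  0.63  2.08 -0.08  0.97 -1.93]
yellow ((471.29931640625, 50.23313903808594), (72.6910171508789, 71.19755554199219), 78.15103149414062)
red [294 161] [352 229] ((472.7314453125, 48.77301025390625), (46.09103012084961, 41.76292037963867), 25.607995986938477)
[[0.47128928 0.05039491 0.085     ]]
shift [ 0.1088 -0.0053  1.0485] turn [-0.     -0.      0.0007] rows>= 3.8
```

View pics/w1.png

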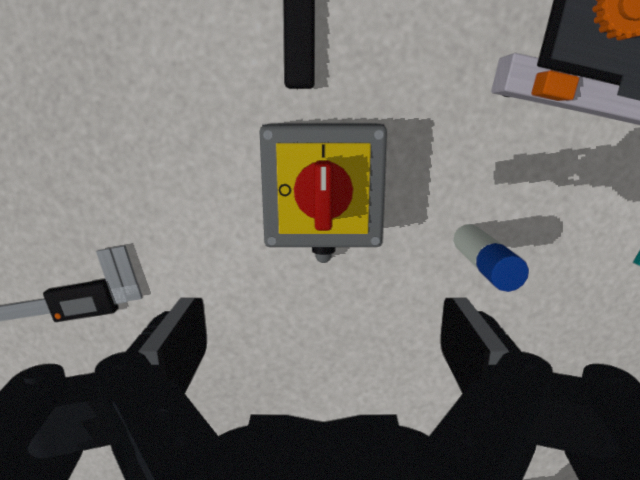

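Call:
{"fn": "send_rows", "kwargs": {"deltas": [[1,0.05,0,0.2,0,0,0],[1,0.109,0,0.4,0,0,0],[1,0.109,0,0.6,0,0,0],[1,0.109,0,0.7,0,0,0],[0.6,0.109,0,0.7,0,0,0],[0.6,0.109,0,0.7,0,0,0],[0.6,0.109,0,0.7,0,0,0],[0.6,0.109,0,0.7,0,0,0]]}}

```text
clock: 4.7
tcp_pos: [0.4728, 0.0484, 0.1386]
orientation: [-3.123, 0.324, -0.004]
contact_force: [0.2, 0.3, 0.6]
grip_width: 0.0513
```

Call:
{"fn": "send_rows", "kwargs": {"deltas": [[0.6,0,0,0.1,0,0,0],[0.6,0,0,0.2,0,0,0],[0.6,0,0,0.28,0,0,0],[0.6,0,0,0.34,0,0,0],[0.6,0,0,0.34,0,0,0],[0.6,0,0,0.34,0,0,0]]}}

```text
clock: 5.2
tcp_pos: [0.4721, 0.0481, 0.0868]
orientation: [-3.124, 0.326, -0.001]
contact_force: [-0.3, 0.0, 0.1]
grip_width: 0.0507
```

Call:
{"fn": "send_rows", "kwargs": {"deltas": [[0,0,0,0,0,0,0],[0,0,0,0,0,0,0],[0,0,0,0,0,0,0],[0,0,0,0,0,0,0],[0,0,0,0,0,0,0],[0,0,0,0,0,0,0],[0,0,0,0,0,0,0],[0,0,0,0,0,0,0]], "squeeze": 50}}

```text
clock: 5.87
tcp_pos: [0.4725, 0.0491, 0.0872]
orientation: [-3.123, 0.325, -0.002]
contact_force: [-0.8, 3.3, 5.8]
grip_width: 0.012
```

Call:
{"fn": "send_rows", "kwargs": {"deltas": [[0,0,0,0,0,0,-0.03],[0,0,0,0,0,0,-0.06],[0,0,0,0,0,0,-0.09],[0,0,0,0,0,0,-0.12],[0,0,0,0,0,0,-0.15],[0,0,0,0,0,0,-0.18],[0,0,0,0,0,0,-0.21],[0,0,0,0,0,0,-0.24],[0,0,0,0,0,0,-0.27],[0,0,0,0,0,0,-0.3],[0,0,0,0,0,0,-0.33],[0,0,0,0,0,0,-0.36],[0,0,0,0,0,0,-0.39],[0,0,0,0,0,0,-0.42],[0,0,0,0,0,0,-0.45],[0,0,0,0,0,0,-0.48],[0,0,0,0,0,0,-0.5],[0,0,0,0,0,0,-0.505],[0,0,0,0,0,0,-0.505],[0,0,0,0,0,0,-0.505]]}}

```text
clock: 7.53
tcp_pos: [0.4719, 0.0502, 0.0872]
orientation: [-2.423, -1.997, -0.003]
contact_force: [-3.2, 7.2, 7.0]
grip_width: 0.0118
```

```bash
python3 - <<'E'
from bench import r
o=r.get_obs();print(o["moment"],o["contact_force"],o["grip_width"],o["joints"].round(2))
E
```

```text
[ 1.47819033  0.68301811 -0.29073989] [-3.15322935  7.16224212  6.99143057] 0.011822076428205984 [-0.32  0.38  0.1   2.16 -0.07  0.6  -0.36]
```

Call:
{"fn": "send_rows", "kwargs": {"deltas": [[0.5,0,0,0,0,0,0],[0.5,0,0,0,0,0,0],[0.5,0,0,0,0,0,0],[0.5,0,0,0,0,0,0],[0.5,0,0,-0.1,0,0,0],[0.5,0,0,-0.3,0,0,0],[0.5,0,0,-0.6,0,0,0],[0.8,0,0,-0.8,0,0,0],[1,0,0,-1,0,0,0],[1,0,0,-1,0,0,0],[1,0,0,-1,0,0,0]]}}

```text
clock: 8.45
tcp_pos: [0.4728, 0.0479, 0.2379]
orientation: [2.424, 1.996, 0.006]
contact_force: [0.4, 0.2, -0.5]
grip_width: 0.0853
```

```bash
python3 - <<'E'
from h import *
from bench import r
o=r.get_obs();print(o["joints"].round(2),o["tcp_pos"])
f=r.grab_frame("wrist");pickle.dump(f,open("w2.pkl","wb"))
c2=big(mask(f,(0,120,60),(8,255,255))|mask(f,(172,120,60),(180,255,255)))
x0,y0=c2.min(0);x1,y1=c2.max(0);print(x0,x1,y0,y1)
w=f["pixels"][y0:y1,x0:x1].astype(int);ij=np.argwhere(w.min(2)>140)+[y0,x0]
if len(ij): print("stripe",len(ij),plane(f,[ij.mean(0)[::-1]],.099))
print("bar centroid",plane(f,[c2.mean(0)],.085),"ring mark dir",np.array([.472,.05])+.02*yaw(78)[:2])
goal(o,[.51,-.25,.24],frame(y=yaw(-77)))
E
```

```text
[-0.35  0.15  0.13  2.03 -0.02  0.96 -0.4 ] [0.47282017 0.04794419 0.23792816]
292 349 182 251
stripe 68 [[0.47388356 0.06385928 0.099     ]]
bar centroid [[0.47129812 0.05052398 0.085     ]] ring mark dir [0.47615823 0.06956295]
shift [-1.9018  0.6245 -0.0149] turn [ 0.0007 -0.0012  0.3663] rows>= 9.2
```

Call:
{"fn": "send_rows", "kwargs": {"deltas": [[1,-0.3,0.1,0,0,0,0],[1,-0.6,0.2,0,0,0,0],[1,-0.95,0.34,0,0,0,0],[1,-0.95,0.34,0,0,0,0],[1,-0.95,0.34,0,0,0,0]]}}

```text
clock: 8.92
tcp_pos: [0.4935, -0.1084, 0.2347]
orientation: [2.433, 1.986, -0.006]
contact_force: [0.2, 0.3, -0.1]
grip_width: 0.085
```

Call:
{"fn": "send_rows", "kwargs": {"deltas": [[1,-0.3,0.1,0,0,0,0.04],[1,-0.6,0.2,0,0,0,0.08],[1,-0.95,0.3,0,0,0,0.12],[1,-0.95,0.3,0,0,0,0.16],[1,-0.95,0.3,0,0,0,0.2],[1,-0.95,0.3,0,0,0,0.24],[1,-0.95,0.3,0,0,0,0.28],[1,-0.95,0.3,0,0,0,0.32],[1,-0.95,0.3,0,0,0,0.36],[1,-0.95,0.3,0,0,0,0.366],[1,-0.95,0.3,0,0,0,0.366]]}}

```text
clock: 9.83
tcp_pos: [0.5108, -0.2493, 0.2348]
orientation: [-3.12, -0.361, 0.004]
contact_force: [-0.5, 0.5, -0.2]
grip_width: 0.0853
```

```bash
python3 - <<'E'
from h import *
from bench import r
o=r.get_obs();print(o["joints"].round(2),o["tcp_pos"])
f=r.grab_frame("wrist");pickle.dump(f,open("w3.pkl","wb"))
im=cv2.resize(f["pixels"][:,:,::-1],(800,600));a=crop(pickle.load(open("w2.pkl","rb")),260,150,120,120,1.5);im[420:600,:180]=a
cv2.imwrite("pics/w3.png",im)
E
```

```text
[-0.08  0.34  0.53  1.85 -0.2   1.01 -0.8 ] [ 0.51081153 -0.24934631  0.23479735]
```

View pics/w3.png

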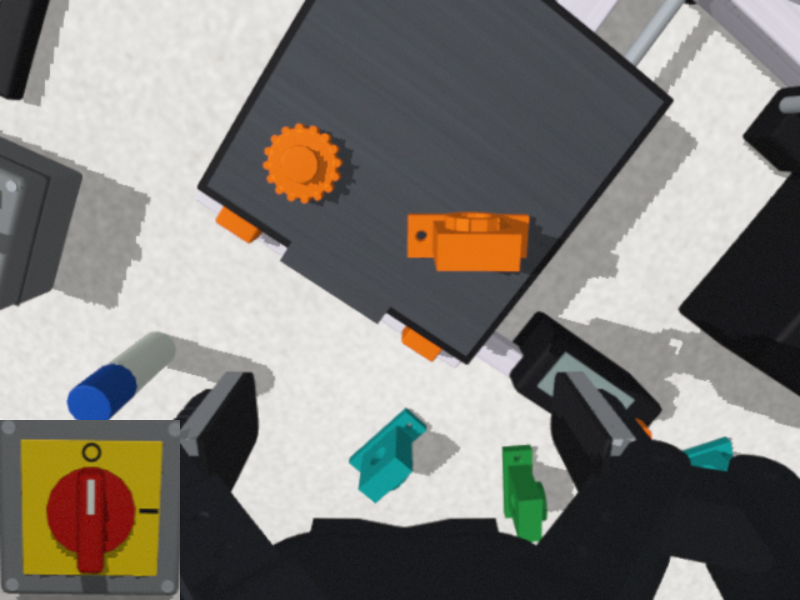

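```bash
python3 - <<'E'
from h import *
f=pickle.load(open("w3.pkl","rb"))
P=plane(f,np.array([[436,233],[523,233],[521.5,271],[436,271]])/1.25,.130);print(P)
print(P.mean(0)); 
for a,b in((0,1),(3,2),(0,3),(1,2)): d=P[b]-P[a];print(np.linalg.norm(d)*1e3,np.degrees(np.arctan2(d[1],d[0])))
m=mask(f,(3,120,60),(18,255,255),(315,160,115,65));c=big(m);print(c.min(0),c.max(0))
# top-left foot edge on z=.086
Q=plane(f,np.array([[407.5,214.5],[407.5,257]])/1.25,.086);print("foot left edge",Q,np.linalg.norm(Q[1]-Q[0]))
print(proj(f,[[.541,-.275,.130]])*1.25)
g=cv2.cvtColor(f["pixels"],cv2.COLOR_RGB2HSV);print(g[200,380],g[180,395],g[185,380],g[200:222:2,380,2])
E
```

```text
[[ 0.54353726 -0.25639892  0.13      ]
 [ 0.55316481 -0.29689657  0.13      ]
 [ 0.5350597  -0.30163037  0.13      ]
 [ 0.52545396 -0.26098099  0.13      ]]
[ 0.53930393 -0.27897671  0.13      ]
41.62631427896224 -76.6272477480112
41.768917997311185 -76.70449071655601
18.654783736328305 -165.78126221308375
18.713729667792155 -165.3473579280631
[326 169] [423 217]
foot left edge [[ 0.54336115 -0.24272587  0.086     ]
 [ 0.5197071  -0.24833433  0.086     ]] 0.024309844452415845
[[472.21202131 246.93539064]]
[ 14 234 230] [ 13 233 188] [ 13 232 188] [230 230 229 230 229 230 230 230 194  80  81]
```

```bash
python3 - <<'E'
from h import *
from bench import r
goal(r.get_obs(),[.5393,-.279,.108],frame(y=yaw(-76.7)))
E
```

```text
shift [0.1404 0.2357 0.8468] turn [-0.0003  0.0007 -0.    ] rows>= 3.2
```

Call:
{"fn": "send_rows", "kwargs": {"deltas": [[0.8,0.14,0.236,0,0,0,0],[0.8,0.14,0.236,0.15,0,0,0],[0.8,0.14,0.236,0.3,0,0,0],[0.8,0.14,0.236,0.45,0,0,0],[0.8,0.14,0.236,0.55,0,0,0],[0.8,0.14,0.236,0.65,0,0,0],[0.8,0.14,0.236,0.73,0,0,0],[0.8,0.14,0.236,0.79,0,0,0],[0.8,0.14,0.236,0.845,0,0,0],[0.8,0.14,0.236,0.845,0,0,0],[0.8,0.14,0.236,0.845,0,0,0]]}}

```text
clock: 10.8
tcp_pos: [0.5399, -0.2799, 0.1095]
orientation: [-3.121, -0.359, 0.0]
contact_force: [-0.1, -1.0, -0.1]
grip_width: 0.0683
```

```bash
python3 - <<'E'
from h import *
from bench import r
goal(r.get_obs(),[.5393,-.279,.108],frame(y=yaw(-76.7)))
f=r.grab_frame("wrist");cv2.imwrite("pics/w4.png",f["pixels"][:,:,::-1])
E
```

```text
shift [-0.0025 -0.0067  0.0101] turn [-0.      0.0001 -0.0011] rows>= 0.0
```

View pics/w4.png

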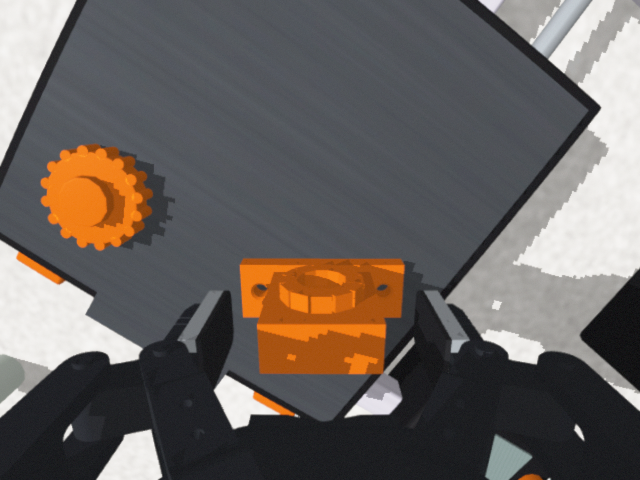

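Call:
{"fn": "send_rows", "kwargs": {"deltas": [[0,0,0,0,0,0,0],[0,0,0,0,0,0,0],[0,0,0,0,0,0,0],[0,0,0,0,0,0,0],[0,0,0,0,0,0,0],[0,0,0,0,0,0,0],[0,0,0,0,0,0,0],[0,0,0,0,0,0,0]], "squeeze": 50}}

```text
clock: 11.52
tcp_pos: [0.5405, -0.2801, 0.1104]
orientation: [3.121, 0.358, 0.002]
contact_force: [-0.2, -0.0, 5.1]
grip_width: 0.0394
```

Call:
{"fn": "send_rows", "kwargs": {"deltas": [[0,0,0,-0.1,0,0,0],[0,0,0,-0.25,0,0,0],[0,0,0,-0.45,0,0,0],[0,0,0,-0.7,0,0,0],[0,0,0,-0.9,0,0,0],[0,0,0,-0.9,0,0,0],[0,0,0,-0.9,0,0,0]]}}

```text
clock: 12.1
tcp_pos: [0.5407, -0.2803, 0.2462]
orientation: [3.12, 0.358, 0.005]
contact_force: [-0.3, 0.5, -1.2]
grip_width: 0.0391
```

```bash
python3 - <<'E'
from h import *
from bench import r
o=r.get_obs();print(o["joints"].round(2),o["tcp_pos"],o["grip_width"])
t=np.radians(50)
u=yaw(8);z=u*np.sin(t)+np.array([0,0,-np.cos(t)])
goal(o,[.48,.15,.27],frame(z=z,y=yaw(-82)))
E
```

```text
[-0.03  0.4   0.54  1.75 -0.23  1.06 -0.76] [ 0.54065596 -0.28025509  0.2462288 ] 0.039104137920996276
shift [ 0.2563 -2.8852 -0.1624] turn [-0.0119  0.2765  0.0267] rows>= 10.4
```

Call:
{"fn": "send_rows", "kwargs": {"deltas": [[0,0,-0.2,0,0,0,0],[0,0,-0.45,0,0,0,0],[0,0,-0.7,0,0,0,0],[0,0.08,-0.96,-0.05,0,0,0],[0,0.08,-0.96,-0.05,0,0,0],[0,0.08,-0.96,-0.05,0,0,0]]}}

```text
clock: 12.6
tcp_pos: [0.5187, -0.1333, 0.2507]
orientation: [-3.118, -0.367, 0.003]
contact_force: [-0.6, -0.4, -0.6]
grip_width: 0.0397
```

Call:
{"fn": "send_rows", "kwargs": {"deltas": [[0,0,-0.25,0,0,0,0],[0,0,-0.5,0,0,0,0],[0,0,-0.75,0,0,0,0],[0,0.08,-0.96,-0.05,0,0,0],[0,0.08,-0.96,-0.05,0,0,0],[0,0.08,-0.96,-0.05,0,0,0]]}}

```text
clock: 13.1
tcp_pos: [0.498, 0.0072, 0.2588]
orientation: [3.12, 0.363, -0.002]
contact_force: [-1.0, -0.3, -0.4]
grip_width: 0.039
```

Call:
{"fn": "send_rows", "kwargs": {"deltas": [[0,0,-0.25,0,0,0.02,0],[0,0,-0.5,0,0,0.04,0],[0,0,-0.75,0,0,0.06,0],[0,0.08,-0.96,-0.05,0,0.1,0],[0,0.08,-0.96,-0.05,0,0.14,0],[0,0.08,-0.96,-0.05,0,0.18,0],[0,0.08,-0.96,-0.05,0,0.22,0.01],[0,0.08,-0.96,-0.05,0,0.26,0.02],[0,0.08,-0.96,-0.05,-0.01,0.276,0.027],[0,0.08,-0.96,-0.05,-0.01,0.276,0.027],[0,0.08,-0.96,-0.05,-0.01,0.276,0.027]]}}

```text
clock: 14.02
tcp_pos: [0.4828, 0.1366, 0.282]
orientation: [-2.883, -0.245, -1.081]
contact_force: [-0.2, -0.4, -0.2]
grip_width: 0.0396
```

```bash
python3 - <<'E'
from h import *
from bench import r
o=r.get_obs();print(o["joints"].round(2),o["tcp_pos"],o["grip_width"],Ro.from_rotvec(o["orientation"]).as_matrix().round(2))
f=r.grab_frame("wrist");pickle.dump((f,o),open("w5.pkl","wb"))
print(proj(f,[[.7075,.2,.22]]))
cv2.imwrite("pics/w5.png",f["pixels"][:,:,::-1])
E
```

```text
[-0.24 -0.11 -0.3   2.39  0.87  0.29 -2.72] [0.48281996 0.13659805 0.28204146] 0.039590250794840263 [[ 0.74  0.17  0.65]
 [ 0.13 -0.99  0.1 ]
 [ 0.66  0.01 -0.75]]
[[290.94550861  32.12303786]]
```

View pics/w5.png

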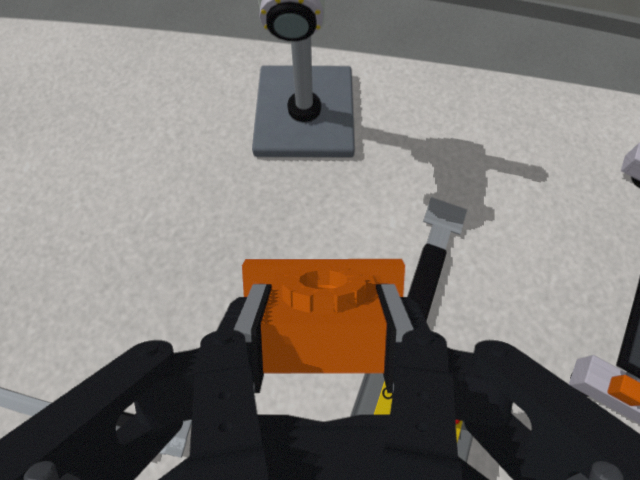

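```bash
python3 - <<'E'
from h import *
f,o=pickle.load(open("w5.pkl","rb"))
R0=Ro.from_rotvec(o["orientation"]).as_matrix();Rc=cv2.Rodrigues(f["rvec"])[0];c=-Rc.T@f["tvec"].ravel()
cT=R0.T@(c-o["tcp_pos"]);RT=R0.T@Rc.T;print(cT,RT.round(3));pickle.dump((cT,RT),open("he.pkl","wb"))
def look(P,az,t):
    t=np.radians(t);u=yaw(az);R=frame(z=u*np.sin(t)+np.array([0,0,-np.cos(t)]),y=yaw(az-90))
    C=np.array(P)+R@cT;g=dict(f);Rw=(R@RT).T;g["rvec"]=cv2.Rodrigues(Rw)[0];g["tvec"]=-Rw@C
    print(C,proj(g,[[.7075,.2,.22]]));goal(o,P,R)
look([.52,.03,.30],25,48);look([.53,.03,.32],25,45)
E
```

```text
[ 0.07062771 -0.00074387 -0.13221041] [[ 0.    -0.961 -0.277]
 [ 1.     0.    -0.001]
 [ 0.001 -0.277  0.961]]
[0.47347089 0.00912389 0.44095265] [[237.67456779  80.2564002 ]]
shift [ 0.1706  0.7428 -0.0037] turn [ 0.0616  0.0384 -0.0596] rows>= 2.7
[0.49021996 0.01227103 0.46342821] [[233.82334137  90.68368468]]
shift [ 0.3077  0.7547 -0.061 ] turn [ 0.06    0.0219 -0.0612] rows>= 2.9
```

Call:
{"fn": "send_rows", "kwargs": {"deltas": [[0,0.04,0.18,0,0.015,0.01,-0.015],[0,0.08,0.36,0,0.03,0.02,-0.03],[0,0.12,0.54,0,0.045,0.03,-0.045],[0,0.17,0.74,0,0.062,0.038,-0.06],[0,0.17,0.74,0,0.062,0.038,-0.06],[0,0.17,0.74,0,0.062,0.038,-0.06]]}}

```text
clock: 14.57
tcp_pos: [0.5076, 0.0676, 0.3146]
orientation: [-2.754, -0.483, -1.165]
contact_force: [-0.1, -0.1, 0.0]
grip_width: 0.0393
```

```bash
python3 - <<'E'
from h import *
from bench import r
o=r.get_obs();print(o["joints"].round(2),o["tcp_pos"],o["grip_width"])
g=r.grab_frame("wrist");pickle.dump((g,o),open("w6.pkl","wb"))
f,_=pickle.load(open("w5.pkl","rb"))
p=proj(g,[[.7075,.2,.22]])[0];print(p);x,y=int(max(0,p[0]-50)),int(max(0,p[1]-50))
a=cv2.resize(crop(f,240,0,100,100,4),(400,400));b=crop(g,x,y,100,100,4);print(x,y)
im=np.zeros((400,800,3),np.uint8);im[:,:400]=a;im[:b.shape[0],400:400+b.shape[1]]=b
cv2.imwrite("pics/w6.png",im)
E
```

```text
[-0.85 -0.27  0.55  2.42  0.54  0.18 -1.97] [0.50757056 0.06755339 0.31455624] 0.03929981112783692
[254.19818685  88.00260012]
204 38
```

View pics/w6.png

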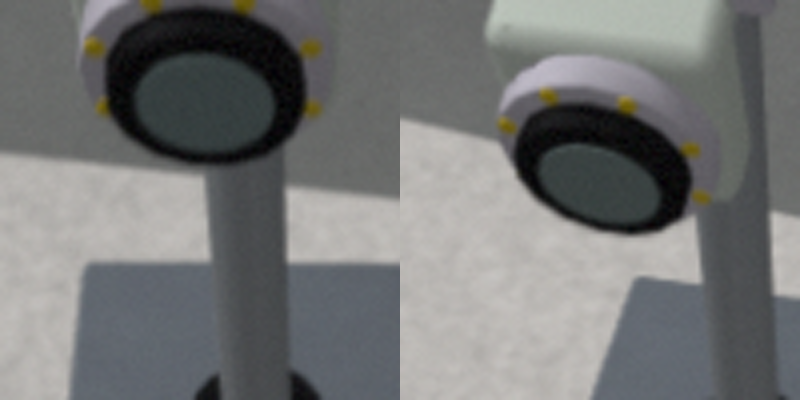

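```bash
python3 - <<'E'
from h import *
f,_=pickle.load(open("w5.pkl","rb"));g,_=pickle.load(open("w6.pkl","rb"))
E=[]
for im,(x,y),c in((f,(240,0),(205,103)),(g,(204,38),(200,183))):
    a=cv2.resize(im["pixels"][y:y+100,x:x+100],None,fx=4,fy=4,interpolation=cv2.INTER_CUBIC)
    v=cv2.GaussianBlur(cv2.cvtColor(a,cv2.COLOR_RGB2GRAY),(0,0),3)
    ctr=int(v[c[1],c[0]]); th=(ctr+int(v.min()))//2
    n,l=cv2.connectedComponents((v>th).astype(np.uint8));m=(l==l[c[1],c[0]]).astype(np.uint8)*255
    e=cv2.fitEllipse(big(m));p=((np.array(e[0])+.5)/4-.5)+[x,y];print(ctr,th,e,p);E.append((p,e,im))
    # yellow dots
    ym=cv2.inRange(cv2.cvtColor(a,cv2.COLOR_RGB2HSV),(20,120,70),(35,255,255));_,_,st,ce=cv2.connectedComponentsWithStats(ym)
    d=((ce[1:][st[1:,4]>60]+.5)/4-.5)+[x,y];print(d.round(2).tolist(),st[1:,4])
L,res=tri([(f,E[0][0]),(g,E[1][0])]);print("lens",L,res)
for p,e,im in E:
    c,d=ray(im,[p]);d=-d[0];ca=e[1][0]/e[1][1];print("ratio",ca,np.degrees(np.arccos(ca)),"elev",np.degrees(np.arcsin(d[2])),"az",np.degrees(np.arctan2(-d[1],-d[0])),"dist",np.linalg.norm(L-c), "dia mm", e[1][1]/4*np.linalg.norm(L-c)/401)
# base corners (18 mm) view1 full image
for im,P in((f,[[262,67],[352,67],[355,157],[253,157]]),):
    q=plane(im,P,.018);print(q);[print(np.degrees(np.arctan2(*(q[a]-q[b])[1::-1])),np.linalg.norm(q[a]-q[b])) for a,b in((0,3),(1,2),(0,1),(3,2))]
E
```

```text
60 33 ((203.84765625, 102.6326675415039), (99.21483612060547, 140.59344482421875), 96.54383850097656) [290.58691406  25.28316689]
[[277.52, 0.83], [300.53, 0.84], [263.18, 11.44], [317.11, 11.71], [265.22, 26.39], [317.62, 26.72]] [198 205 242 230 122 161]
62 34 ((199.5, 199.5), (472.10455322265625, 472.10455322265625), 0.0) [253.5  87.5]
[[240.79, 61.8], [260.24, 64.03], [230.3, 69.06], [276.14, 74.98], [278.8, 86.85]] [189 200 169 182 141]
lens [0.70257931 0.19798743 0.22760757] [np.float64(1.9942106630183196), np.float64(1.9942106630183964)]
ratio 0.7056860740886736 45.11500238284085 elev 37.14400812958793 az 14.596800194864128 dist 0.3295308348917489 dia mm 0.02888396212795002
ratio 1.0 0.0 elev 39.930373050123904 az 30.68857348410886 dist 0.3604504562814838 dia mm 0.106091210487327
[[0.87916157 0.29082859 0.018     ]
 [0.90091294 0.16510655 0.018     ]
 [0.7472737  0.14049435 0.018     ]
 [0.72577534 0.26524107 0.018     ]]
9.470733943726367 0.15550581580103126
9.101154770705802 0.15559811640544607
99.81566276078539 0.1275897903192779
99.77808592555739 0.12658564056431015
```

```bash
python3 - <<'E'
from h import *
f,_=pickle.load(open("w5.pkl","rb"));g,_=pickle.load(open("w6.pkl","rb"))
x,y=204,38;c=(200,183)
a=cv2.resize(g["pixels"][y:y+100,x:x+100],None,fx=4,fy=4,interpolation=cv2.INTER_CUBIC)
v=cv2.GaussianBlur(cv2.cvtColor(a,cv2.COLOR_RGB2GRAY),(0,0),3)
for th in(40,45,50):
    n,l=cv2.connectedComponents((v>th).astype(np.uint8));m=(l==l[c[1],c[0]]).astype(np.uint8)*255
    e=cv2.fitEllipse(big(m));p=((np.array(e[0])+.5)/4-.5)+[x,y];print(th,e,p)
    if e[1][1]<160: break
p1=[290.59,25.28]
L,res=tri([(f,p1),(g,p)]);print("lens",L,res)
for q,ab,im in((p1,(99.2,140.6),f),(p,e[1],g)):
    C,d=ray(im,[q]);d=-d[0];ca=ab[0]/ab[1];D=np.linalg.norm(L-C)
    print("viewangle",np.degrees(np.arccos(ca)),"elev",np.degrees(np.arcsin(d[2])),"az",np.degrees(np.arctan2(-d[1],-d[0])),"D",D,"dia",ab[1]/4*D/401*1e3)
    for psi in(7,8,9,10):
        ts=np.radians(np.arange(5,24,.5));A=np.array([np.degrees(np.arccos(d@(-np.cos(t)*yaw(psi)-[0,0,np.sin(t)])*1)) for t in ts]) if 0 else np.array([np.degrees(np.arccos(-(d@np.array([np.cos(t)*yaw(psi)[0],np.cos(t)*yaw(psi)[1],np.sin(t)])))) for t in ts])
        print(psi,A[[0,10,20,30]].round(1))
d1=[[277.52,.83],[300.53,.84],[263.18,11.44],[317.11,11.71],[317.62,26.72]]
d2=[[240.79,61.8],[260.24,64.03],[230.3,69.06],[276.14,74.98],[278.8,86.85]]
X=[]
for a,b in zip(d1,d2):
    P,rs=tri([(f,a),(g,b)]);X.append(P);print(P.round(4),np.round(rs,2))
X=np.array(X);m=X.mean(0);n=np.linalg.svd(X-m)[2][2];n*=np.sign(n[0]);print("normal",n,"yaw",np.degrees(np.arctan2(n[1],n[0])),"tilt",np.degrees(np.arcsin(n[2])),"flat mm",((X-m)@n*1e3).round(2))
E
```

```text
40 ((198.4510498046875, 183.31692504882812), (70.51179504394531, 124.802490234375), 110.49718475341797) [253.23776245  83.45423126]
lens [0.70595998 0.19937524 0.22677206] [np.float64(0.3978586392696494), np.float64(0.39785863926959864)]
viewangle 45.126194904780895 elev 37.14365704624761 az 14.596267606061382 D 0.33291614966444266 dia 29.182051522955504
7 [42.7 47.7 52.6 57.6]
8 [42.6 47.5 52.5 57.5]
9 [42.5 47.4 52.4 57.4]
10 [42.4 47.3 52.3 57.3]
viewangle 55.598605589891925 elev 39.416653699783346 az 30.624975681595636 D 0.3637721822470657 dia 28.304036298271008
7 [49.5 54.1 58.7 63.4]
8 [49.1 53.7 58.4 63.1]
9 [48.7 53.3 58.  62.8]
10 [48.3 53.  57.7 62.5]
[0.7056 0.2075 0.2462] [0.17 0.17]
[0.7084 0.1916 0.2462] [0.11 0.11]
[0.7062 0.2193 0.2359] [0.36 0.36]
[0.7126 0.1804 0.2357] [0.37 0.37]
[0.7164 0.1808 0.2202] [0.31 0.31]
normal [0.95973451 0.16044973 0.23057658] yaw 9.49101320752556 tilt 13.33101999310704 flat mm [-0.03  0.08 -0.   -0.08  0.03]
```

```bash
cat > fin.py <<'E'
from h import *
from bench import r
a,t=np.radians(9.4),np.radians(13.4)
n=np.array([np.cos(t)*np.cos(a),np.cos(t)*np.sin(a),np.sin(t)]);y=yaw(99.4);z=np.cross(n,y)
L=np.array([.706,.1994,.2268]);Rt=np.c_[n,-y,-z]
def final(off=(.0141,0,.0024)): return L-.12*n-Rt@np.array(off),Rt
E
python3 - <<'E'
from fin import *
f,o5=pickle.load(open("w5.pkl","rb"));R0=Ro.from_rotvec(o5["orientation"]).as_matrix()
pt=lambda x,y,zz:o5["tcp_pos"]+R0@np.array([x-.0009,-y,.0324-zz])
print("foot front",proj(f,[pt(.012,.034,.008),pt(.012,-.034,.008)]),"collar",proj(f,[pt(.015,0,.03),pt(.015,0,.045)]),"top rear",proj(f,[pt(-.009,.02,.052),pt(-.009,-.02,.052)]))
P,R=final();print(P);o=r.get_obs();goal(o,[.54,.12,.30],R);goal(None,P,R,(np.array([.54,.12,.30]),R))
cv2.imwrite("pics/w5b.png",crop(f,225,240,200,150,4))
E
```

```text
foot front [[243.70492278 265.7595721 ]
 [406.60717751 265.7963199 ]] collar [[325.42971869 279.75576481]
 [325.65055278 297.65641237]] top rear [[264.69746059 373.33140014]
 [386.52716859 373.34758905]]
[0.57675368 0.17800341 0.19805727]
shift [ 0.1626 -0.2689  0.2943] turn [-0.0217 -0.179   0.0529] rows>= 4.7
shift [ 0.1391 -0.3415  0.7318] turn [0. 0. 0.] rows>= 2.9
```

View pics/w5b.png

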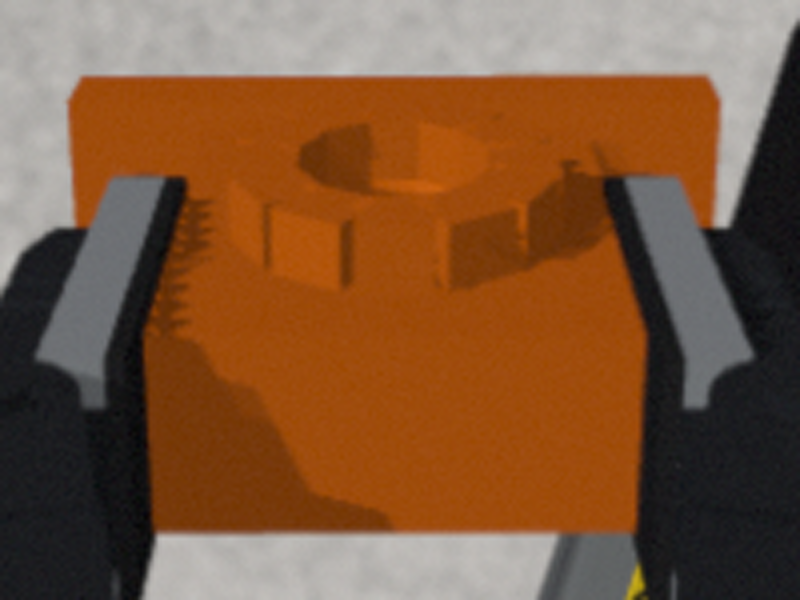

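Call:
{"fn": "send_rows", "kwargs": {"deltas": [[0,0.04,-0.07,0.07,-0.006,-0.045,0.013],[0,0.08,-0.13,0.15,-0.011,-0.09,0.026],[0,0.12,-0.2,0.22,-0.016,-0.135,0.04],[0,0.163,-0.269,0.294,-0.022,-0.179,0.053],[0,0.163,-0.269,0.294,-0.022,-0.179,0.053],[0,0.163,-0.269,0.294,-0.022,-0.179,0.053],[0,0.163,-0.269,0.294,-0.022,-0.179,0.053]]}}

```text
clock: 15.2
tcp_pos: [0.5404, 0.1231, 0.3002]
orientation: [-3.095, -0.25, -0.367]
contact_force: [-0.7, -1.1, -0.6]
grip_width: 0.039
```

```bash
python3 - <<'E'
from fin import *
o=r.get_obs();print(o["joints"].round(2),o["tcp_pos"]);P,R=final((.0141,-.0006,.0024));goal(o,P,R)
E
```

```text
[-1.12  0.11  0.83  1.98 -0.06  0.85 -1.68] [0.54038452 0.12314112 0.30020619]
shift [ 0.1309 -0.321   0.7305] turn [ 0.0015 -0.0007 -0.0006] rows>= 2.9
```

Call:
{"fn": "send_rows", "kwargs": {"deltas": [[0,0.02,-0.05,0.12,0,0,0],[0,0.04,-0.11,0.25,0,0,0],[0,0.07,-0.17,0.38,0,0,0],[0,0.09,-0.22,0.5,0,0,0],[0,0.11,-0.27,0.62,0,0,0],[0,0.13,-0.32,0.73,0.0015,-0.0007,0],[0,0.13,-0.32,0.73,0.0015,-0.0007,0],[0,0.13,-0.32,0.73,0.0015,-0.0007,0],[0,0.13,-0.32,0.73,0.0015,-0.0007,0],[0,0.13,-0.32,0.73,0.0015,-0.0007,0]]}}

```text
clock: 16.03
tcp_pos: [0.5759, 0.1779, 0.2008]
orientation: [-3.085, -0.251, -0.365]
contact_force: [-0.4, -0.1, 0.2]
grip_width: 0.0393
```

```bash
python3 - <<'E'
from fin import *
o=r.get_obs();print(o["joints"].round(2),o["tcp_pos"],o["grip_width"]);P,R=final((.0141,-.0006,.0024));goal(o,P,R)
F={k:r.grab_frame(k) for k in("scene","top","wrist")};pickle.dump(F,open("f7.pkl","wb"))
s=F["scene"];t=F["top"]
im=np.zeros((600,800,3),np.uint8)
im[:300,:400]=cv2.resize(s["pixels"][:,:,::-1],(400,300));im[300:,:400]=cv2.resize(t["pixels"][:,:,::-1],(400,300))
im[:300,400:]=cv2.resize(F["wrist"]["pixels"][:,:,::-1],(400,300));im[300:,400:]=cv2.resize(crop(s,380,230,133,100,3),(400,300))
cv2.imwrite("pics/f7.png",im)
E
```

```text
[-1.01  0.36  0.72  1.99 -0.32  0.66 -1.53] [0.57586552 0.17785958 0.20084422] 0.03934614734044787
shift [0.0015 0.0041 0.0194] turn [-0.0019 -0.0006 -0.0008] rows>= 0.1
```

View pics/f7.png

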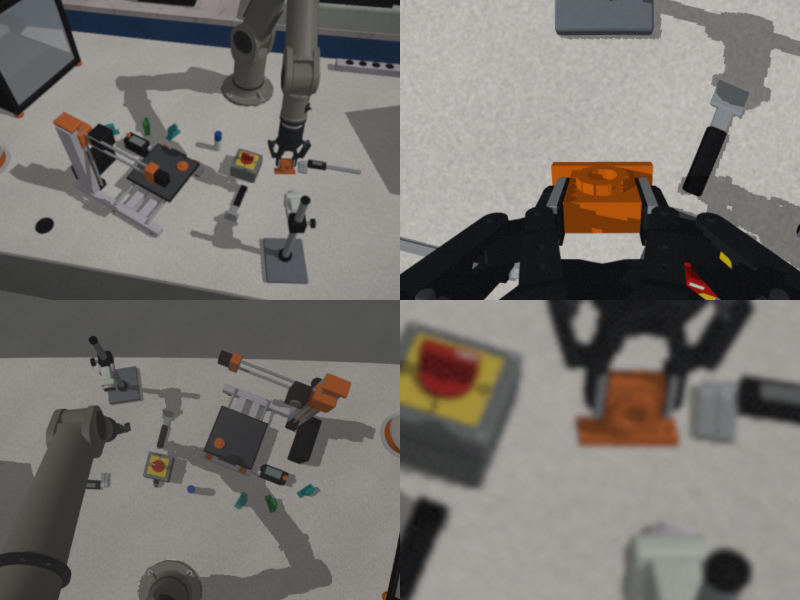

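Call:
{"fn": "send_rows", "kwargs": {"deltas": [[0,0.001,0.004,0.01,-0.001,0,0],[0,0.001,0.004,0.019,-0.002,0,0],[0,0.001,0.004,0.019,-0.002,0,0],[0,0.001,0.004,0.019,-0.002,0,0],[0,0.001,0.004,0.019,-0.002,0,0],[0,0.001,0.004,0.019,-0.002,0,0],[0,0.001,0.004,0.019,-0.002,0,0],[0,0.001,0.004,0.019,-0.002,0,0]]}}

```text
clock: 16.85
tcp_pos: [0.5767, 0.1787, 0.1968]
orientation: [-3.092, -0.253, -0.364]
contact_force: [-0.9, -0.7, 0.5]
grip_width: 0.0397
```

```bash
python3 - <<'E'
from fin import *
o=r.get_obs();P,R=final((.0141,-.0006,.0024));goal(o,P,R);print(o["clock"],abs(o["qvel"]).max(),o["grip_width"])
# in-hand check: bore + rear top edge in wrist view vs prediction
f=r.grab_frame("wrist");R0=Ro.from_rotvec(o["orientation"]).as_matrix()
pt=lambda x,y,zz:o["tcp_pos"]+R0@np.array([x-.0009,-.0006-y,.0324-zz])
m=mask(f,(3,120,60),(18,255,255),(230,230,200,160));c=big(m);print("mask",c.min(0),c.max(0),"pred",proj(f,[pt(.012,.034,0),pt(.012,-.034,0),pt(-.009,.02,.052),pt(-.009,-.02,.052)]).round(1).tolist())
E
```

```text
shift [ 0.0015  0.0088 -0.0084] turn [ 0.0002 -0.0001 -0.0002] rows>= 0.0
16.85 0.001707307090467732 0.039722918977427794
mask [242 259] [404 372] pred [[245.7, 258.4], [401.4, 258.4], [262.7, 372.2], [384.5, 372.3]]
```

```bash
python3 -c "
from bench import r
print(r.hand_in())"
```

```text
the job is handed in; nothing more can be done
None
```

I switched the printer off at the isolator first. Then I took the orange bracket off the bed and handed in at 16.9 s, holding it still in front of the inspection camera.

- **Isolator:** the wrist picture after release showed the white stripe at the ring mark. The measured direction was 82° against 78° expected, which is within pixel error.
- **Lens:** two wrist views gave a position of (0.706, 0.199, 0.227) m, yaw 9.4° and tilt 13.4° down. The lamp's LED dots fitted a plane to within 0.1 mm. Their yaw agreed with the stand's base edge in the wrist view (about 9.3°), while the top view gave 7–8°. One measurement disagreed: the lens ellipse in the first view suggested about 8° tilt. I used the dots, since the second view's ellipse (about 12.5°) was closer to them.
- **Final pose:** the tool was about 1.8 mm from target, mostly sideways and in height, and about 0.05° off in angle. I left that small error uncorrected. The grip width was 39.7 mm for the 40 mm block. The bracket's outline in the hand matched prediction within about 4 px.
- **Nothing disturbed:** my last overview pictures, taken before a final correction of about 3 mm, showed the bracket clear of everything. The thumbwheel, scraper, glue stick, calliper and stand looked undisturbed by eye; I did not re-measure their positions.

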